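Make up the cutter gang on the set-up post

TASK

Build up the milling gang on the upright post of the blue stand: the brass spacer at the bottom, then the toothed cutter with its hub upwards, then the bright steel spacer, and the red collar last, on top. Lower each part over the post until it sits flat on what is below it before letting go, rather than dropping it, and leave the other things on the bench where they are, the black spacer and the empty white stand included.

Things in the scene. Friction and masses are not known exactly. Their poses are not given: they have to be found in the camera images.
- brass_spacer: Gold-coloured brass ring, 50 mm outside diameter, 16 mm high, 0.19 kg, lying flat on the bench. Its bore is 27 mm, right through. Origin: centre of its underside, z up along the bore.
- cutter: Dark steel milling cutter: a toothed disc 64 mm across the teeth and 8 mm thick with a round hub on top, 40 mm in diameter and 10 mm high (18 mm high in all), 0.22 kg, lying hub upwards on the bench; grip it by the hub. Its bore is 27 mm, right through. Origin: centre of its underside, z up along the bore.
- steel_spacer: Bright silver steel ring, 46 mm outside diameter, 12 mm high, 0.10 kg, lying flat on the bench. Its bore is 27 mm, right through. Origin: centre of its underside, z up along the bore.
- red_collar: Red ring, 42 mm outside diameter, 18 mm high, 0.045 kg, lying flat on the bench. Its bore is 27 mm, right through. Origin: centre of its underside, z up along the bore.
- black_spacer: Black plastic ring, 46 mm outside diameter, 12 mm high, lying flat on the bench; not part of this gang, to be left where it is.
- blue_stand: The stand to build on: a round blue base 90 mm across and 10 mm thick, bolted to the bench (cannot move), with an upright steel post in its centre, 20 mm in diameter, standing 58 mm above the base, its top 8 mm tapered to 8 mm diameter. Origin: centre of the base's underside on the bench, z up along the post; the base's top is at z = 10 mm, the post's tip at z = 68 mm.
- white_stand: A like stand that is to stay empty: a round white base 90 mm across and 10 mm thick, bolted to the bench (cannot move), with an upright steel post in its centre, 20 mm in diameter, standing 58 mm above the base, its top 8 mm tapered to 8 mm diameter. Origin: centre of the base's underside on the bench, z up along the post; the base's top is at z = 10 mm, the post's tip at z = 68 mm.
- tool_holder: Bystander: steel tool holder standing upright and loose on the bench, 62 mm across its flange, 108 mm high, tapering upwards. Origin: centre of its underside.
- wrench: Bystander: steel open-ended wrench, about 150 mm long, lying flat and loose on the bench. Its length runs along its own x; origin near the middle of its underside.
- oil_bottle: Bystander: white bottle with a red cap, 60 mm in diameter, 150 mm high, standing loose on the bench. Origin: centre of its underside.

How it is judged:
On the way, in this order (a step that is already met when the one before it is completed fails the run):
1. the brass spacer sits flat on the blue stand's base, round its post (horizontal distance between brass_spacer and blue_stand below 0.006 m and z of brass_spacer in the frame of blue_stand between 0.007 and 0.013 m and angle between brass_spacer's own z axis and vertical below 0.08 rad), for 0.2 s.
2. the toothed cutter sits flat on the brass spacer, round the blue stand's post (all of step 1 and horizontal distance between cutter and blue_stand below 0.006 m and z of cutter in the frame of blue_stand between 0.023 and 0.029 m and angle between cutter's own z axis and vertical below 0.08 rad), for 0.2 s.
3. the steel spacer sits flat on the toothed cutter, round the blue stand's post (all of step 2 and horizontal distance between steel_spacer and blue_stand below 0.006 m and z of steel_spacer in the frame of blue_stand between 0.041 and 0.047 m and angle between steel_spacer's own z axis and vertical below 0.08 rad), for 0.2 s.
4. the red collar sits flat on the steel spacer, round the blue stand's post (all of step 3 and horizontal distance between red_collar and blue_stand below 0.006 m and z of red_collar in the frame of blue_stand between 0.053 and 0.059 m and angle between red_collar's own z axis and vertical below 0.08 rad), for 0.2 s.
At the end, for the whole second after the job is handed in: On the blue post, bottom up: brass spacer, cutter (hub up), steel spacer, red collar; each within 6 mm of the post's axis, level within 0.08 rad, its underside within 3 mm of 10, 26, 44 and 56 mm above the stand's underside, released and at rest (all of step 4 and linear speed of each of brass_spacer, cutter, steel_spacer, red_collar below 0.02 m/s and angular speed of each of brass_spacer, cutter, steel_spacer, red_collar below 0.2 rad/s); the robot touches nothing.
It fails at once if a part of the gang is dropped: it falls freely faster than 0.5 m/s (about 13 mm of free fall) ((linear speed of brass_spacer above 0.5 m/s and contact force between brass_spacer and the fingers below 0.05 N) or (linear speed of cutter above 0.5 m/s and contact force between cutter and the fingers below 0.05 N) or (linear speed of steel_spacer above 0.5 m/s and contact force between steel_spacer and the fingers below 0.05 N) or (linear speed of red_collar above 0.5 m/s and contact force between red_collar and the fingers below 0.05 N)).
It fails at once if the black spacer is moved by more than 20 mm (distance of black_spacer from where it was at the start of the episode above 0.02 m).
It fails at once if the tool holder is moved by more than 20 mm (distance of tool_holder from where it was at the start of the episode above 0.02 m).
It fails at once if the wrench is moved by more than 20 mm (distance of wrench from where it was at the start of the episode above 0.02 m).
It fails at once if the oil bottle is moved by more than 20 mm (distance of oil_bottle from where it was at the start of the episode above 0.02 m).
It also fails if it takes over 106 s, if anything falls off the work surface, if the arm or the gripper's body presses on something with over 40 N, if the wrist force passes 120 N, or if a joint passes its speed limit or range.

ROBOT

A 7-joint arm with a two-finger parallel gripper is mounted at the origin on the work surface. World frame = base frame: x ahead of the robot, y to its left, z up, the work surface at z = 0. Lengths are in m, angles in rad, forces in N, time in s.
With the tool pointing down it reaches from about 0.425 to 0.875 m from the base axis. Payload 4.7 kg.
Tool frame: the origin (TCP) lies midway between the tips of the shut fingers; the grasp point (between the pads) lies 19 mm behind it; z points along the fingers, y is the line along which they close (so a half turn about z gives the same grasp; the last joint's range is limited). The gripper opens to 87 mm and grips with 3 to 60 N. Pads are 19 mm wide; open, the fingers measure 117 mm over their backs; the gripper's body (75 mm by 190 mm) begins 51 mm behind the grasp point.
Start: joints at [-1.241, 0.321, -0.07, 1.45, 0.023, 1.371, -0.057], TCP at [0.202, 0.618, 0.223] pointing down, gripper open.
Joint ranges: [-2.86, 2.86], [-0.3, 2.09], [-1.38, 1.24], [0.06, 2.45], [-1.56, 4.7], [0.09, 2.05], [-2.69, 2.69]. Speed limits (rad/s): [2.57, 2.57, 3.14, 3.14, 3.14, 3.14, 3.14].

INTERFACE

Orientations are given as a rotation vector (axis times angle).
In Python, from bench import monitor, cams, workorder gives the robot as it stands.
- The arm moves only by the tool move_arm, never from a script. Its arguments are lists of equal length, an entry for each row: "slide": the shift along the tool's x, y, z in cm, a list of three; "roll": the turn about the tool's z in rad. In form: {"slide": [[dx, dy, dz], ...], "roll": [roll, ...]}. A call has 1 to 20 rows; each row is the pose to reach, as a shift and turn from the pose commanded when the call began, along the tool's axes at that moment; what a row does not reach only later rows make up. A row lasts 1/10 s, in which the tool goes at most 50 mm and 8.59 degrees, less where a joint would pass 70% of its speed; a pose out of reach is approached as far as the arm can. A call with a gripper value outside its range is refused whole. "gripper" is the finger opening in cm, from 0 to 8.7, set as the call begins (left out, the last holds). The fingers move at their own pace and stop on an object; "squeeze" is the grip in N (left out, the last holds). Time passes only in rows, so rows that repeat a pose let the fingers close. It gives the time, the measured TCP pose, the force, the opening and the grip force at its end, in the units of the state.
- monitor.get_state(): the state, without advancing time (a new reading comes with each control period).
- cams.get_image(name): name is "side" or "top"; returns the picture (384x512x3 uint8, red, green, blue); there is no depth.
- cams.get_calibration(name): a dict with "mtx" (3x3 intrinsics, pixels), "R" (3x3) and "t" (3): a world point X has camera coordinates R X + t. Camera axes: x right, y down, z forward; pixel columns grow to the right and rows downward; lengths in m; the calibration is good to about 2 mm. A picture is of the moment at which its call begins. get_calibration takes no time and is no camera call.
- workorder.close_job(): hands the job in; it is judged then, once.
The state is a dict: "time": time; "joint_positions": joint angles; "qd": joint speeds; "joint_torque": joint torques, N m; "position": TCP position; "tool_rot": TCP orientation; "ft_force": force on the tool from outside, world axes, zero at the start; "torque": the same for the moment, N m; "grip_width": opening from 0.0 (shut) to 1.0 (fully open); "grip_force": force on a finger pad.
Only numpy, scipy, OpenCV 4.12 (cv2) and the standard library are available. Lean on these libraries where they do the work, as an engineer would, in place of code of your own. Each camera call takes 0.05 s, during which the arm holds its last target. There are 200 camera calls.

## Working session

There is one attempt and no reset: what is moved stays moved. The work goes in short steps, Python scripts to look and compute and a tool call to move; the robot and the scene stay as the last step left them, time stands still between calls to the robot, and variables do not carry over. Pictures are saved under pics/ and viewed, at most 14 in all, crops included, and the job is handed in when it is done.

Besides the shell and the picture viewer there is one more tool, called after "Call:" as a command line: name --pt "numbers of a row" for each row, then --argument value for the rest. move_arm: Moves the arm, as the interface text tells. Its arguments: {"type":"object","properties":{"slide":{"type":"array","items":{"type":"array","items":{"type":"number"}}},"roll":{"type":"array","items":{"type":"number"}},"gripper":{"type":"number"},"squeeze":{"type":"number"}},"required":["slide","roll"]}

```bash
mkdir -p pics; ls
python3 - <<'E'
from bench import monitor,cams
import cv2,numpy as np
np.set_printoptions(precision=4,suppress=True)
for n in("side","top"):
    cv2.imwrite(f"pics/{n}0.png",cv2.resize(cams.get_image(n)[:,:,::-1],(800,600),interpolation=cv2.INTER_CUBIC))
    c=cams.get_calibration(n);R=np.array(c["R"]);print(n,c["mtx"],R,c["t"],"centre",-R.T@np.array(c["t"]))
print(monitor.get_state())
E
```

```text
pics
side [[408.9418   0.     253.6534]
 [  0.     408.9418 188.6072]
 [  0.       0.       1.    ]] [[ 0.944  -0.3299 -0.0014]
 [-0.2592 -0.7392 -0.6216]
 [ 0.204   0.5872 -0.7833]] [-0.5346  0.1632  0.8875] centre [ 0.3659 -0.5769  0.7959]
top [[384.0262   0.     252.1627]
 [  0.     384.0262 191.8237]
 [  0.       0.       1.    ]] [[-0.0419 -0.9991 -0.0043]
 [-0.978   0.0419 -0.2042]
 [ 0.2042 -0.0044 -0.9789]] [-0.0005  0.5655  0.8848] centre [ 0.3723 -0.0203  0.9816]
{'time': 0.1, 'joint_positions': array([-1.2409,  0.3218, -0.0701,  1.4515,  0.0226,  1.3708, -0.0569]), 'qd': array([-0.0001,  0.0004,  0.0004, -0.0026,  0.0011,  0.0002,  0.0003]), 'joint_torque': array([  0.    , -49.2572,  -0.4058, -31.3399,  -0.0642,   0.0395,
         0.0001]), 'position': array([0.2018, 0.6174, 0.2216]), 'tool_rot': array([-0.4939, -3.1024,  0.0027]), 'ft_force': array([ 0.211 ,  0.2315, -0.4175]), 'torque': array([-0.0034, -0.0265, -0.0134]), 'grip_force': 0.0, 'grip_width': 1.0008702269670522}
```

View pics/top0.png

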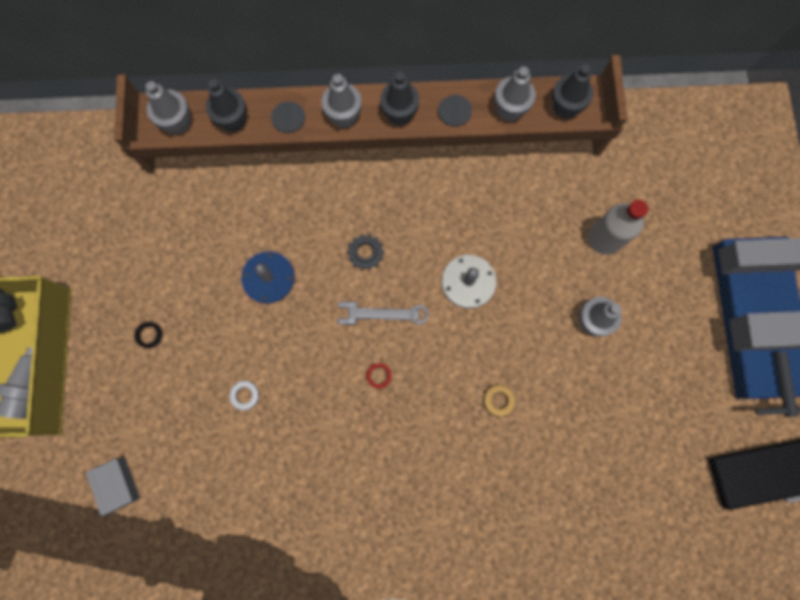

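View pics/side0.png

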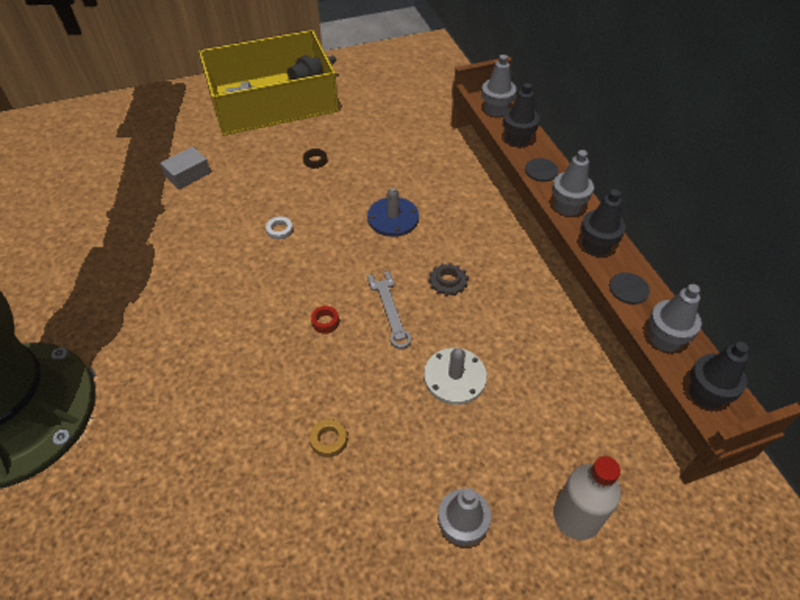

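The top picture shows brass at (500,401), red (378,375), cutter (365,252), steel (244,395), and the blue base at (268,277) with its tip near (262,270). In the side picture they are at (328,437), (325,319), (448,279), (279,228), and base (393,215) with tip (392,190). Next I'll refine these with segmented crops and triangulate.

```bash
cat > h.py <<'E'
import cv2,numpy as np
from bench import monitor,cams
np.set_printoptions(precision=4,suppress=True)
def P(n):
    c=cams.get_calibration(n);return np.array(c["mtx"])@np.c_[np.array(c["R"]),np.array(c["t"])]
def tri(side,top):
    X=cv2.triangulatePoints(P("side"),P("top"),np.float64(side).reshape(2,1),np.float64(top).reshape(2,1))[:,0];X=X[:3]/X[3]
    r=[p:=P(n)@np.r_[X,1] for n in("side","top")]
    return X,[np.round(q[:2]/q[2]-o,2) for q,o in zip(r,(side,top))]
def seg(im,c,r):
    x0,y0=[int(round(v-r)) for v in c]; k=6
    crop=cv2.resize(im[y0:y0+2*r,x0:x0+2*r],None,fx=k,fy=k,interpolation=cv2.INTER_CUBIC)
    m=np.zeros(crop.shape[:2],np.uint8);b=3*k
    cv2.grabCut(crop,m,(b,b,crop.shape[1]-2*b,crop.shape[0]-2*b),np.zeros((1,65)),np.zeros((1,65)),6,cv2.GC_INIT_WITH_RECT)
    f=np.uint8((m==1)|(m==3))
    f=cv2.morphologyEx(f,cv2.MORPH_OPEN,np.ones((9,9)))
    cs=max(cv2.findContours(f,cv2.RETR_EXTERNAL,cv2.CHAIN_APPROX_NONE)[0],key=cv2.contourArea)
    h=cv2.convexHull(cs);M=cv2.moments(h);p=np.array([M["m10"],M["m01"]])/M["m00"]
    cv2.polylines(crop,[h],True,(0,255,0),1);cv2.drawMarker(crop,tuple(int(v) for v in p),(255,0,255),0,10,1)
    return (p+.5)/k-.5+[x0,y0],cv2.resize(crop,(200,200))
E
cat > m.py <<'E'
from h import *
O=dict(brass=((328,437),(500,401)),cutter=((448,279),(365,252)),steel=((279,228),(244,395)),red=((325,319),(378,375)),blue=((393,210),(266,275)))
I={n:cams.get_image(n)[:,:,::-1].copy() for n in("side","top")}
cells=[]
for o,(s,t) in O.items():
    r=24 if o=="blue" else 20
    ps,a=seg(I["side"],np.array(s)/1.5625,r);pt,b=seg(I["top"],np.array(t)/1.5625,r)
    print(o,ps,pt,*tri(ps,pt));cells+=[a,b]
cells+=[cells[0]*0]*2
cv2.imwrite("pics/seg.png",np.vstack([np.hstack(cells[i:i+4]) for i in(0,4,8)]))
E
python3 m.py
```

```text
brass [209.7309 279.8633] [318.7582 255.8541] [ 0.4046 -0.1846  0.0057] [array([ 0.15, -0.04]), array([0.  , 0.15])]
cutter [286.461 178.578] [233.5113 160.921 ] [0.6619 0.0212 0.0022] [array([ 0.14, -0.05]), array([-0.01,  0.16])]
steel [178.4042 145.3091] [155.5857 252.6062] [0.43   0.2251 0.0038] [array([ 0.12, -0.03]), array([0.  , 0.15])]
red [207.625  204.0327] [242.0677 240.0098] [0.4521 0.006  0.0076] [array([ 0.1 , -0.03]), array([0.  , 0.12])]
blue [251.1319 137.129 ] [170.8686 176.9349] [0.6242 0.186  0.0075] [array([ 0.06, -0.02]), array([-0.  ,  0.07])]
```

View pics/seg.png

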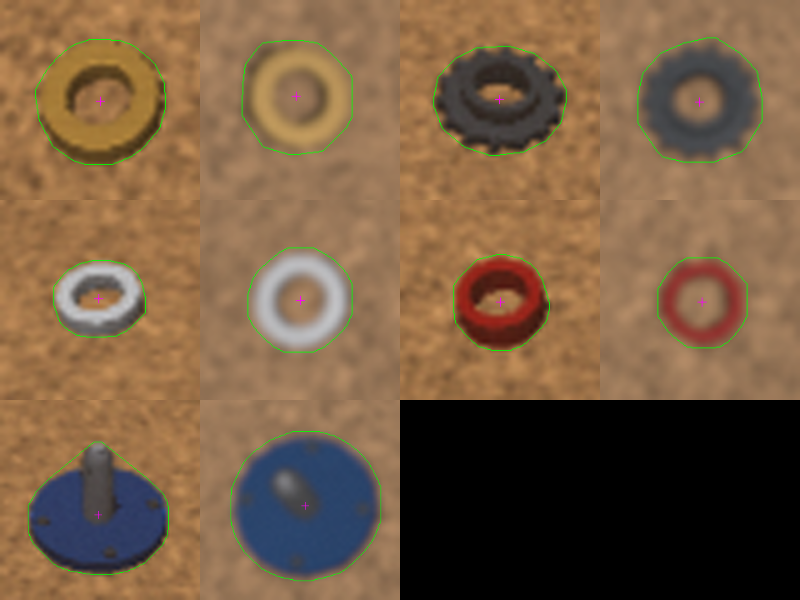

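```bash
cat >> h.py <<'E'
from scipy.spatial.transform import Rotation as Ro
def ray(n,uv,z):
    H=P(n);A=np.c_[H[:,0],H[:,1],H[:,2]*z+H[:,3]];q=np.linalg.solve(A,np.r_[uv,1]);return q[:2]/q[2]
def plan(*targets):
    s=monitor.get_state();R=Ro.from_rotvec(s["tool_rot"]).as_matrix()
    print("t",s["time"],"pos",s["position"],"F",s["ft_force"],"j",s["joint_positions"][[0,6]])
    for t in targets: print(t,"slide cm",np.round(R.T@(np.array(t)-s["position"])*100,2))
E
python3 - <<'E'
from h import *
print("tip",tri((251.2,121),(166.9,171.2)))
pt={"brass":([209.73,279.86],[318.76,255.85],.008),"cutter":([286.46,178.58],[233.51,160.92],.005),"steel":([178.4,145.31],[155.59,252.61],.006),"red":([207.6,204.0],[242.07,240.],.009)}
for k,(s,t,z) in pt.items(): print(k,ray("side",s,z),ray("top",t,z))
print("base top",ray("top",(170.87,176.93),.009),"tip",ray("side",(251.2,121),.068),ray("top",(166.9,171.2),.066))
plan((.42,.38,.2),(.5,.1,.2),(.4046,-.1846,.12))
E
```

```text
tip (array([0.6234, 0.1827, 0.0692]), [array([-0.02,  0.01]), array([ 0.  , -0.02])])
brass [ 0.4042 -0.1857] [ 0.4049 -0.1842]
cutter [0.6605 0.0191] [0.6615 0.0211]
steel [0.4295 0.2228] [0.4302 0.2245]
red [0.4517 0.0051] [0.4524 0.006 ]
base top [0.624  0.1857] tip [0.6239 0.184 ] [0.6242 0.1835]
t 0.2 pos [0.2018 0.6175 0.2219] F [ 0.0411  0.3965 -0.3866] j [-1.2409 -0.0569]
(0.42, 0.38, 0.2) slide cm [-28.12 -15.8    2.21]
(0.5, 0.1, 0.2) slide cm [-44.42 -39.93   2.24]
(0.4046, -0.1846, 0.12) slide cm [-44.19 -69.94  10.27]
```

Call:
move_arm --pt "-3.5 -2 0.3" --pt "-7 -4 0.6" --pt "-10.5 -6 0.9" --pt "-14 -8 1.2" --pt "-17.5 -10 1.5" --pt "-21 -12 1.8" --pt "-24.5 -14 2" --pt "-28 -16 2" --pt "-30 -19 2" --pt "-32 -22 2" --pt "-34 -25 2" --pt "-36 -28 2" --pt "-38 -31 2" --pt "-40 -34 2" --pt "-42 -37 2" --pt "-44 -40 2" --pt "-44 -43 2" --pt "-44 -46 2" --roll '[0,0,0,0,0,0,0,0,0,0,0,0,0,0,0,0,0,0]' --gripper 8.7 --squeeze 30

```text
time: 2.0
position: [0.477, 0.0424, 0.2024]
tool_rot: [-0.496, -3.102, 0.0]
ft_force: [-0.5, 0.5, 0.3]
grip_width: 1.0
grip_force: 0.0
```

```bash
python3 -c "
from h import *
plan((.4045,-.185,.12),(.4045,-.185,.05))"
```

```text
t 2.0 pos [0.477  0.0424 0.2024] F [-0.5467  0.4806  0.2675] j [-0.5525  1.0948]
(0.4045, -0.185, 0.12) slide cm [ -0.19 -23.86   8.24]
(0.4045, -0.185, 0.05) slide cm [ -0.19 -23.86  15.24]
```

Call:
move_arm --pt "0 -3 1" --pt "0 -6 2" --pt "0 -9 3" --pt "0 -12 4" --pt "0 -15 5" --pt "0 -18 6" --pt "0 -21 7" --pt "-0.2 -23.8 8" --pt "-0.2 -23.8 10" --pt "-0.2 -23.8 12" --pt "-0.2 -23.8 14" --pt "-0.2 -23.8 15" --pt "-0.2 -23.8 15" --pt "-0.2 -23.8 15" --roll '[0,0,0,0,0,0,0,0,0,0,0,0,0,0]'

```text
time: 3.4
position: [0.4057, -0.183, 0.053]
tool_rot: [0.494, 3.102, -0.0]
ft_force: [-0.0, -0.4, 0.8]
grip_width: 1.001
grip_force: 0.0
```

Run:
```python
from h import *
plan((.4045,-.185,.005))
a=cams.get_image("side")[230:330,150:290,::-1];b=cams.get_image("top")[205:305,255:395,::-1]
cv2.imwrite("pics/b1.png",cv2.resize(np.hstack([a,b]),(798,285),interpolation=cv2.INTER_CUBIC))
```

```text
t 3.4 pos [ 0.4057 -0.183   0.053 ] F [-0.0459 -0.4068  0.8168] j [-0.3219  1.6573]
(0.4045, -0.185, 0.005) slide cm [ 0.05 -0.23  4.8 ]
```

View pics/b1.png

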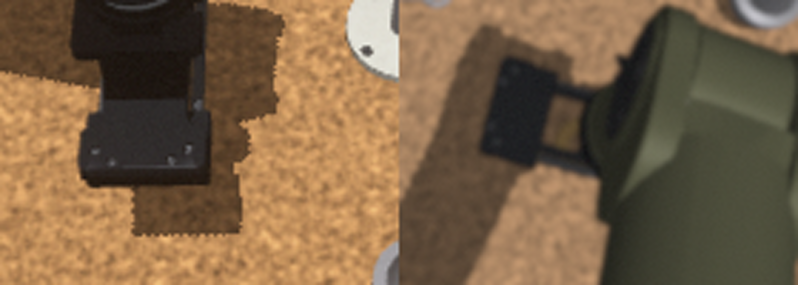

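The crop shows the gripper body over the ring, which hides the brass in both views (fingers at about (600,130) in the top half). I'll descend on the measured position and check the force.

Call:
move_arm --pt "0.1 -0.2 1" --pt "0.1 -0.2 2" --pt "0.1 -0.2 3" --pt "0.1 -0.2 3.8" --pt "0.1 -0.2 4.3" --pt "0.1 -0.2 4.6" --pt "0.1 -0.2 4.6" --pt "0.1 -0.2 4.6" --roll '[0,0,0,0,0,0,0,0]'

```text
time: 4.3
position: [0.4039, -0.1846, 0.0067]
tool_rot: [0.494, 3.102, 0.0]
ft_force: [-0.1, -0.7, 0.2]
grip_width: 0.999
grip_force: 0.0
```

```bash
python3 -c "
from h import *
plan((.4045,-.185,.005))"
```

```text
t 4.3 pos [ 0.4039 -0.1846  0.0067] F [-0.1282 -0.6629  0.2489] j [-0.2975  1.7362]
(0.4045, -0.185, 0.005) slide cm [-0.07 -0.02  0.17]
```

Call:
move_arm --pt "0 0 0.2" --pt "0 0 0.2" --pt "0 0 0.2" --pt "0 0 0.2" --pt "0 0 0.2" --pt "0 0 0.2" --pt "0 0 0.2" --pt "0 0 0.2" --pt "0 0 0.2" --pt "0 0 0.2" --roll '[0,0,0,0,0,0,0,0,0,0]' --gripper 3.5 --squeeze 35

```text
time: 5.3
position: [0.4038, -0.1845, 0.0046]
tool_rot: [0.494, 3.102, 0.0]
ft_force: [-1.0, -0.5, 1.0]
grip_width: 0.567
grip_force: 35.0
```

Call:
move_arm --pt "0 0 -1" --pt "0 0 -2.5" --pt "0 0 -4.5" --pt "0 0 -7" --pt "0 0 -9.5" --pt "0 0 -12" --pt "0 0 -12" --pt "0 0 -12" --roll '[0,0,0,0,0,0,0,0]'

```text
time: 6.1
position: [0.4036, -0.1843, 0.1247]
tool_rot: [0.494, 3.102, 0.001]
ft_force: [0.5, 0.2, -1.8]
grip_width: 0.565
grip_force: 35.0
```

Run:
```python
from h import *
plan((.6237,.1845,.125))
a=cams.get_image("side")[130:330,110:310,::-1]
cv2.imwrite("pics/b2.png",cv2.resize(a,(500,500),interpolation=cv2.INTER_CUBIC))
```

```text
t 6.1 pos [ 0.4036 -0.1843  0.1247] F [ 0.4553  0.1912 -1.8483] j [-0.3429  1.577 ]
(0.6237, 0.1845, 0.125) slide cm [-9.46 41.89  0.01]
```

View pics/b2.png

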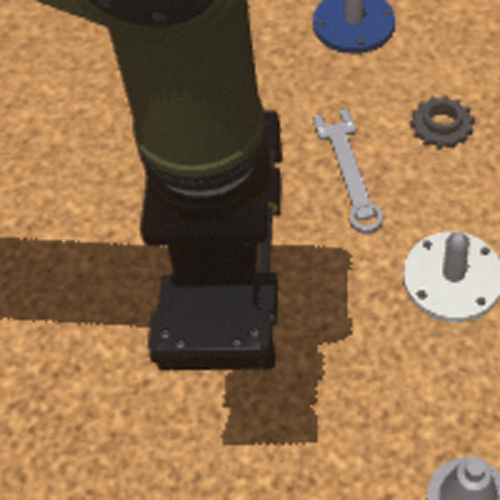

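The ring is lifted: wrist force is −1.85 N, which fits 0.19 kg, and the bench where it lay is bare. The near finger at (212,320) hides the ring. Now to a point above the post.

Call:
move_arm --pt "-0.5 2 0" --pt "-1.2 5 0" --pt "-1.9 8 0" --pt "-2.6 11 0" --pt "-3.3 14 0" --pt "-4 17 0" --pt "-4.7 20 0" --pt "-5.4 23 0" --pt "-6.1 26 0" --pt "-6.8 29 0" --pt "-7.5 32 0" --pt "-8.2 35 0" --pt "-8.8 38 0" --pt "-9.3 40.5 0" --pt "-9.5 41.9 0" --pt "-9.5 41.9 0" --pt "-9.5 41.9 0" --pt "-9.5 41.9 0" --roll '[0,0,0,0,0,0,0,0,0,0,0,0,0,0,0,0,0,0]'

```text
time: 7.95
position: [0.6237, 0.1819, 0.1243]
tool_rot: [-0.498, -3.101, 0.002]
ft_force: [-0.3, 0.4, -1.6]
grip_width: 0.567
grip_force: 35.0
```

Run:
```python
from h import *
plan((.6237,.1845,.08),(.6237,.1845,.0146))
a=cams.get_image("side")[80:180,180:320,::-1];b=cams.get_image("top")[130:230,100:240,::-1]
cv2.imwrite("pics/b3.png",cv2.resize(np.hstack([a,b]),(798,285),interpolation=cv2.INTER_CUBIC))
```

```text
t 7.95 pos [0.6237 0.1819 0.1243] F [-0.2957  0.4043 -1.5613] j [-0.6487  1.0502]
(0.6237, 0.1845, 0.08) slide cm [0.07 0.26 4.43]
(0.6237, 0.1845, 0.0146) slide cm [ 0.07  0.27 10.97]
```

View pics/b3.png

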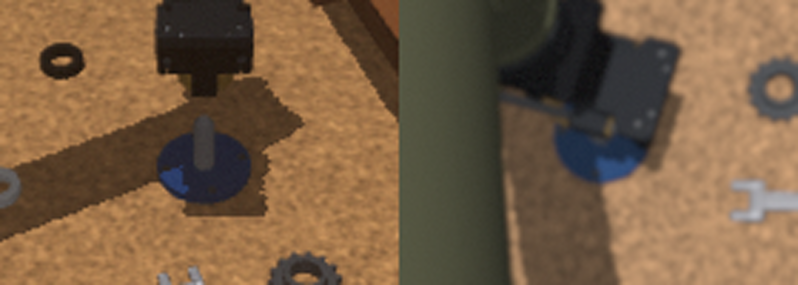

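The crop shows the finger tip at (203,80) straight above the post tip at (203,118), so they line up. I'll lower to just over the tip first with a small correction.

Call:
move_arm --pt "0.1 0.2 0.5" --pt "0.1 0.2 1.5" --pt "0.1 0.2 2.5" --pt "0.1 0.2 3.5" --pt "0.1 0.2 4.2" --pt "0.1 0.2 4.4" --pt "0.1 0.2 4.4" --pt "0.1 0.2 4.4" --roll '[0,0,0,0,0,0,0,0]'

```text
time: 8.85
position: [0.6242, 0.1866, 0.0809]
tool_rot: [0.494, 3.102, 0.001]
ft_force: [-0.3, -0.0, -2.2]
grip_width: 0.568
grip_force: 35.0
```

```bash
python3 -c "
from h import *
plan((.6237,.1845,.0146))"
```

```text
t 8.85 pos [0.6242 0.1866 0.0809] F [-0.2596 -0.0227 -2.2249] j [-0.6445  1.0593]
(0.6237, 0.1845, 0.0146) slide cm [-0.01 -0.21  6.63]
```

Call:
move_arm --pt "0 -0.2 0.2" --pt "0 -0.2 0.8" --pt "0 -0.2 1.6" --pt "0 -0.2 2.4" --pt "0 -0.2 3.2" --pt "0 -0.2 4" --pt "0 -0.2 4.8" --pt "0 -0.2 5.4" --pt "0 -0.2 5.8" --pt "0 -0.2 6.1" --pt "0 -0.2 6.3" --pt "0 -0.2 6.3" --roll '[0,0,0,0,0,0,0,0,0,0,0,0]'

```text
time: 10.05
position: [0.6232, 0.1846, 0.0175]
tool_rot: [-0.494, -3.102, -0.0]
ft_force: [-0.7, 0.1, -2.1]
grip_width: 0.569
grip_force: 35.0
```

```bash
python3 -c "
from h import *
plan((.6237,.1845,.0146))"
```

```text
t 10.05 pos [0.6232 0.1846 0.0175] F [-0.6608  0.1394 -2.0588] j [-0.628   1.0831]
(0.6237, 0.1845, 0.0146) slide cm [-0.05  0.01  0.29]
```

Call:
move_arm --pt "0 0 0.1" --pt "0 0 0.2" --pt "0 0 0.3" --pt "0 0 0.35" --pt "0 0 0.35" --roll '[0,0,0,0,0]'

```text
time: 10.55
position: [0.6233, 0.1847, 0.0147]
tool_rot: [0.494, 3.102, 0.001]
ft_force: [-1.8, 0.0, 2.9]
grip_width: 0.565
grip_force: 35.0
```

Contact: the wrist force went from −2.1 to +2.9 N at the expected height. Release and rise.

Call:
move_arm --pt "0 0 0" --pt "0 0 0" --pt "0 0 0" --pt "0 0 0" --pt "0 0 0" --pt "0 0 0" --pt "0 0 -1" --pt "0 0 -3" --pt "0 0 -5.5" --pt "0 0 -8" --pt "0 0 -10.5" --pt "0 0 -11" --pt "0 0 -11" --roll '[0,0,0,0,0,0,0,0,0,0,0,0,0]' --gripper 8.7

```text
time: 11.85
position: [0.624, 0.1848, 0.1256]
tool_rot: [0.494, 3.1, 0.002]
ft_force: [-1.0, 0.4, -0.1]
grip_width: 1.001
grip_force: 0.0
```

Run:
```python
from h import *
plan((.661,.020,.125),(.661,.020,.05))
```

```text
t 11.85 pos [0.624  0.1848 0.1256] F [-1.0176  0.4128 -0.1391] j [-0.6516  1.0491]
(0.661, 0.02, 0.125) slide cm [ -8.64 -14.52   0.05]
(0.661, 0.02, 0.05) slide cm [ -8.62 -14.53   7.55]
```

Call:
move_arm --pt "-1 -1.7 0" --pt "-2.5 -4.2 0" --pt "-4 -6.7 0" --pt "-5.5 -9.2 0" --pt "-7 -11.7 0" --pt "-8.2 -13.7 0" --pt "-8.6 -14.5 1" --pt "-8.6 -14.5 3" --pt "-8.6 -14.5 5" --pt "-8.6 -14.5 7" --pt "-8.6 -14.5 7.5" --pt "-8.6 -14.5 7.5" --pt "-8.6 -14.5 7.5" --pt "-8.6 -14.5 7.5" --roll '[0,0,0,0,0,0,0,0,0,0,0,0,0,0]'

```text
time: 13.25
position: [0.6607, 0.0204, 0.0502]
tool_rot: [0.493, 3.101, 0.001]
ft_force: [-0.1, -0.6, -0.4]
grip_width: 1.002
grip_force: 0.0
```

Run:
```python
from h import *
a=cams.get_image("side")[80:220,180:330,::-1];b=cams.get_image("top")[90:230,130:280,::-1]
cv2.imwrite("pics/c1.png",cv2.resize(np.hstack([a,b]),(798,372),interpolation=cv2.INTER_CUBIC))
plan((.661,.020,.0105))
```

```text
t 13.35 pos [0.6606 0.0202 0.0501] F [0.0237 0.2248 0.4964] j [-0.4153  1.3554]
(0.661, 0.02, 0.0105) slide cm [-0.04 -0.01  3.96]
```

View pics/c1.png

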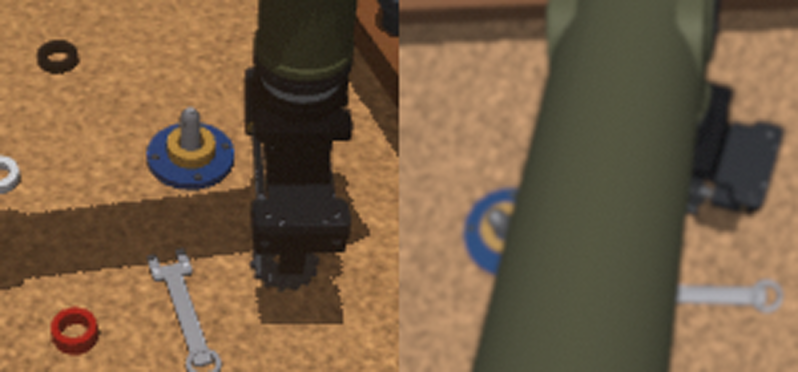

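The brass sits flat round the blue post at (190,150), and the gripper is over the cutter at (290,265). I'll descend to the hub, with the tips about 2.5 mm above the disc.

Call:
move_arm --pt "0 0 0.8" --pt "0 0 1.6" --pt "0 0 2.4" --pt "0 0 3.1" --pt "0 0 3.6" --pt "0 0 3.9" --pt "0 0 3.9" --pt "0 0 3.9" --roll '[0,0,0,0,0,0,0,0]'

```text
time: 14.15
position: [0.6601, 0.02, 0.0102]
tool_rot: [0.494, 3.102, 0.0]
ft_force: [0.3, -0.6, -0.1]
grip_width: 1.0
grip_force: 0.0
```

Call:
move_arm --pt "0 0 0" --pt "0 0 0" --pt "0 0 0" --pt "0 0 0" --pt "0 0 0" --pt "0 0 0" --pt "0 0 0" --pt "0 0 0" --pt "0 0 0" --pt "0 0 0" --roll '[0,0,0,0,0,0,0,0,0,0]' --gripper 2.5 --squeeze 35

```text
time: 15.15
position: [0.6599, 0.0202, 0.0101]
tool_rot: [0.494, 3.102, 0.0]
ft_force: [0.3, 0.7, 0.2]
grip_width: 0.442
grip_force: 35.0
```

Call:
move_arm --pt "0 0 -0.5" --pt "0 0 -1.5" --pt "0 0 -3.5" --pt "0 0 -6" --pt "0 0 -8.5" --pt "0 0 -11" --pt "0 0 -12.5" --pt "0 0 -12.5" --pt "0 0 -12.5" --roll '[0,0,0,0,0,0,0,0,0]'

```text
time: 16.05
position: [0.6595, 0.0201, 0.1346]
tool_rot: [-0.494, -3.102, -0.0]
ft_force: [0.1, 0.1, -3.7]
grip_width: 0.44
grip_force: 35.0
```

Run:
```python
from h import *
plan((.6235,.1845,.135))
a=cams.get_image("side")[80:220,200:350,::-1]
cv2.imwrite("pics/c2.png",cv2.resize(a,(600,560),interpolation=cv2.INTER_CUBIC))
```

```text
t 16.05 pos [0.6595 0.0201 0.1346] F [ 0.1381  0.0685 -3.675 ] j [-0.4337  1.3275]
(0.6235, 0.1845, 0.135) slide cm [ 8.53 14.51 -0.04]
```

View pics/c2.png

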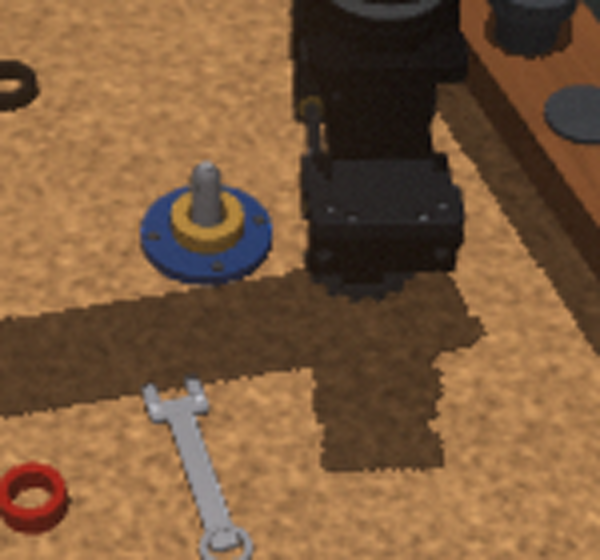

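The cutter is held level, its teeth visible at (360,285) under the fingers. The brass on the post at (207,220) is undisturbed. Move over the post and down to just above the tip.

Call:
move_arm --pt "0.9 1.5 0" --pt "2.1 3.5 0" --pt "3.5 6 0" --pt "5 8.5 0" --pt "6.4 11 0" --pt "7.6 13 0" --pt "8.3 14.2 0" --pt "8.5 14.5 0" --pt "8.5 14.5 1" --pt "8.5 14.5 2" --pt "8.5 14.5 3" --pt "8.5 14.5 3.5" --pt "8.5 14.5 3.5" --pt "8.5 14.5 3.5" --roll '[0,0,0,0,0,0,0,0,0,0,0,0,0,0]'

```text
time: 17.5
position: [0.6243, 0.1839, 0.1]
tool_rot: [0.495, 3.102, -0.0]
ft_force: [-0.0, 0.1, -1.5]
grip_width: 0.442
grip_force: 35.0
```

```bash
python3 -c "
from h import *
plan((.6235,.1845,.0361))"
```

```text
t 17.5 pos [0.6243 0.1839 0.1   ] F [-0.0033  0.109  -1.5255] j [-0.6461  1.0574]
(0.6235, 0.1845, 0.0361) slide cm [0.1  0.03 6.39]
```

Call:
move_arm --pt "0.1 0 0.3" --pt "0.1 0 0.9" --pt "0.1 0 1.7" --pt "0.1 0 2.5" --pt "0.1 0 3.3" --pt "0.1 0 4.1" --pt "0.1 0 4.8" --pt "0.1 0 5.4" --pt "0.1 0 5.8" --pt "0.1 0 6.1" --pt "0.1 0 6.1" --roll '[0,0,0,0,0,0,0,0,0,0,0]'

```text
time: 18.6
position: [0.623, 0.1846, 0.0387]
tool_rot: [-0.494, -3.102, 0.0]
ft_force: [0.5, 0.3, -2.6]
grip_width: 0.439
grip_force: 35.0
```

Call:
move_arm --pt "0 0 0.1" --pt "0 0 0.2" --pt "0 0 0.3" --pt "0 0 0.3" --roll '[0,0,0,0]'

```text
time: 19.0
position: [0.6232, 0.1847, 0.0362]
tool_rot: [0.494, 3.102, 0.0]
ft_force: [-0.1, -0.9, -1.7]
grip_width: 0.441
grip_force: 35.0
```

Call:
move_arm --pt "0 0 0.05" --pt "0 0 0.1" --pt "0 0 0.1" --roll '[0,0,0]'

```text
time: 19.3
position: [0.6233, 0.1847, 0.036]
tool_rot: [0.494, 3.102, 0.001]
ft_force: [-3.0, -0.8, 5.5]
grip_width: 0.442
grip_force: 35.0
```

Seated (+5.5 N at 36.0 mm). Release and rise.

Call:
move_arm --pt "0 0 0" --pt "0 0 0" --pt "0 0 0" --pt "0 0 0" --pt "0 0 0" --pt "0 0 0" --pt "0 0 0" --pt "0 0 -1" --pt "0 0 -3" --pt "0 0 -5.5" --pt "0 0 -8" --pt "0 0 -9" --pt "0 0 -9" --roll '[0,0,0,0,0,0,0,0,0,0,0,0,0]' --gripper 8.7

```text
time: 20.6
position: [0.6245, 0.1849, 0.1273]
tool_rot: [0.494, 3.099, 0.003]
ft_force: [-0.0, 0.4, -0.5]
grip_width: 0.999
grip_force: 0.0
```

Run:
```python
from h import *
plan((.430,.224,.125),(.430,.224,.05))
```

```text
t 20.6 pos [0.6245 0.1849 0.1273] F [-0.0393  0.4085 -0.519 ] j [-0.6526  1.0491]
(0.43, 0.224, 0.125) slide cm [19.7  -2.33  0.17]
(0.43, 0.224, 0.05) slide cm [19.72 -2.35  7.67]
```

Call:
move_arm --pt "2 -0.2 0" --pt "4.5 -0.5 0" --pt "7.5 -0.9 0" --pt "10.5 -1.2 0" --pt "13.5 -1.6 0" --pt "16.5 -2 0" --pt "18.5 -2.2 0" --pt "19.6 -2.3 0.5" --pt "19.7 -2.3 2" --pt "19.7 -2.3 4" --pt "19.7 -2.3 6" --pt "19.7 -2.3 7.5" --pt "19.7 -2.3 7.5" --pt "19.7 -2.3 7.5" --pt "19.7 -2.3 7.5" --roll '[0,0,0,0,0,0,0,0,0,0,0,0,0,0,0]'

```text
time: 22.1
position: [0.4295, 0.2241, 0.0506]
tool_rot: [0.494, 3.102, 0.001]
ft_force: [0.0, 0.1, 0.1]
grip_width: 0.999
grip_force: 0.0
```

Run:
```python
from h import *
a=cams.get_image("side")[80:220,150:300,::-1];b=cams.get_image("top")[130:270,110:260,::-1]
cv2.imwrite("pics/s1.png",cv2.resize(np.hstack([a,b]),(798,372),interpolation=cv2.INTER_CUBIC))
plan((.430,.224,.005))
```

```text
t 22.2 pos [0.4295 0.2243 0.0508] F [ 0.8352 -0.2007 -0.4307] j [-0.8601  0.7678]
(0.43, 0.224, 0.005) slide cm [-0.06 -0.01  4.58]
```

View pics/s1.png

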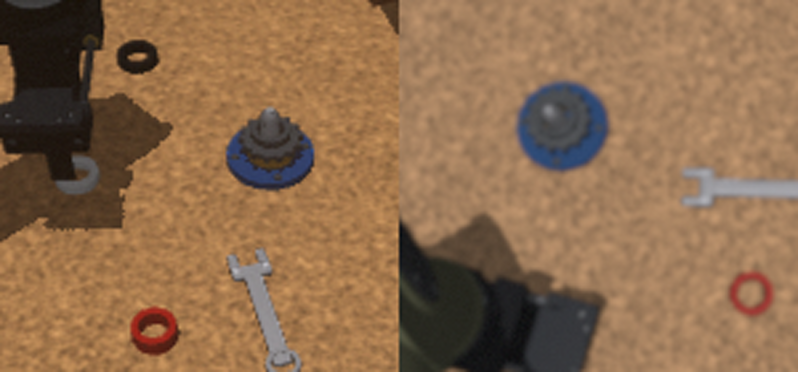

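The cutter sits level on the brass at (270,140), and the gripper is over the steel ring at (77,172). Descend and grip.

Call:
move_arm --pt "0 0 0.8" --pt "0 0 1.8" --pt "0 0 2.8" --pt "0 0 3.7" --pt "0 0 4.3" --pt "0 0 4.6" --pt "0 0 4.6" --pt "0 0 4.6" --roll '[0,0,0,0,0,0,0,0]'

```text
time: 23.0
position: [0.429, 0.2241, 0.0042]
tool_rot: [0.494, 3.102, 0.0]
ft_force: [0.3, -0.1, 0.3]
grip_width: 0.998
grip_force: 0.0
```

Call:
move_arm --pt "0 0 0" --pt "0 0 0" --pt "0 0 0" --pt "0 0 0" --pt "0 0 0" --pt "0 0 0" --pt "0 0 0" --pt "0 0 0" --pt "0 0 0" --roll '[0,0,0,0,0,0,0,0,0]' --gripper 3 --squeeze 35

```text
time: 23.9
position: [0.4288, 0.2239, 0.0041]
tool_rot: [-0.494, -3.102, -0.0]
ft_force: [0.0, -1.1, 0.4]
grip_width: 0.507
grip_force: 35.0
```

Call:
move_arm --pt "0 0 -0.5" --pt "0 0 -1.5" --pt "0 0 -3.5" --pt "0 0 -6" --pt "0 0 -8.5" --pt "0 0 -11" --pt "0 0 -13" --pt "0 0 -13" --pt "0 0 -13" --roll '[0,0,0,0,0,0,0,0,0]'

```text
time: 24.8
position: [0.4288, 0.224, 0.1343]
tool_rot: [0.494, 3.102, 0.001]
ft_force: [-0.7, 0.1, -1.6]
grip_width: 0.51
grip_force: 35.0
```

```bash
python3 -c "
from h import *
plan((.6235,.1845,.135),(.6235,.1845,.095))"
```

```text
t 24.8 pos [0.4288 0.224  0.1343] F [-0.7198  0.1478 -1.5507] j [-0.875   0.7296]
(0.6235, 0.1845, 0.135) slide cm [-19.73   2.29  -0.06]
(0.6235, 0.1845, 0.095) slide cm [-19.73   2.29   3.94]
```

Call:
move_arm --pt "-2 0.2 0" --pt "-4.5 0.5 0" --pt "-7.5 0.9 0" --pt "-10.5 1.2 0" --pt "-13.5 1.6 0" --pt "-16.5 2 0" --pt "-18.5 2.2 0" --pt "-19.5 2.3 0" --pt "-19.7 2.3 1" --pt "-19.7 2.3 2" --pt "-19.7 2.3 3" --pt "-19.7 2.3 4" --pt "-19.7 2.3 4" --pt "-19.7 2.3 4" --pt "-19.7 2.3 4" --roll '[0,0,0,0,0,0,0,0,0,0,0,0,0,0,0]'

```text
time: 26.3
position: [0.6235, 0.1849, 0.0947]
tool_rot: [0.493, 3.102, 0.001]
ft_force: [0.2, -0.1, -0.8]
grip_width: 0.506
grip_force: 35.0
```

Run:
```python
from h import *
plan((.623,.1845,.0481))
a=cams.get_image("side")[70:170,180:320,::-1]
cv2.imwrite("pics/s2.png",cv2.resize(a,(700,500),interpolation=cv2.INTER_CUBIC))
```

```text
t 26.3 pos [0.6235 0.1849 0.0947] F [ 0.209  -0.1035 -0.7866] j [-0.6636  1.0655]
(0.623, 0.1845, 0.0481) slide cm [ 0.04 -0.05  4.66]
```

View pics/s2.png

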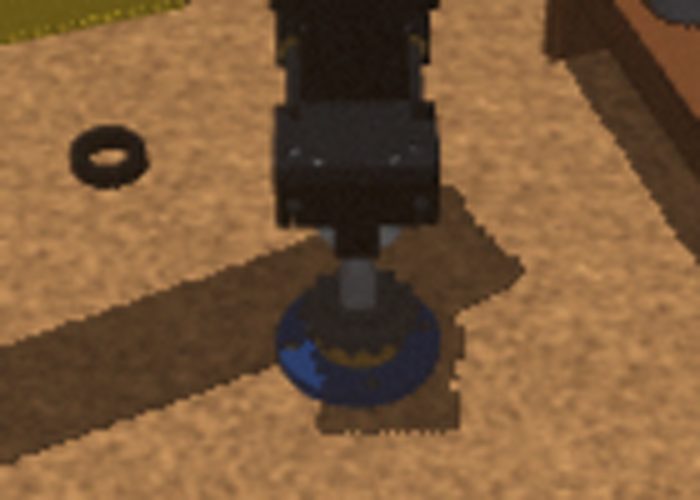

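The steel ring (edges at (330,235) and (392,235)) is centred over the post at (358,285). Lower it.

Call:
move_arm --pt "0 0 0.3" --pt "0 0 0.9" --pt "0 0 1.6" --pt "0 0 2.3" --pt "0 0 3" --pt "0 0 3.6" --pt "0 0 4" --pt "0 0 4.3" --pt "0 0 4.4" --pt "0 0 4.4" --roll '[0,0,0,0,0,0,0,0,0,0]'

```text
time: 27.35
position: [0.6233, 0.1846, 0.0501]
tool_rot: [0.494, 3.102, 0.0]
ft_force: [0.6, 0.8, -0.1]
grip_width: 0.508
grip_force: 35.0
```

Call:
move_arm --pt "0 0 0.1" --pt "0 0 0.2" --pt "0 0 0.25" --pt "0 0 0.25" --roll '[0,0,0,0]'

```text
time: 27.75
position: [0.6234, 0.1847, 0.0481]
tool_rot: [0.494, 3.102, 0.001]
ft_force: [-1.4, 1.2, 1.7]
grip_width: 0.507
grip_force: 35.0
```

Call:
move_arm --pt "0 0 0.05" --pt "0 0 0.05" --roll '[0,0]'

```text
time: 27.95
position: [0.6234, 0.1847, 0.0481]
tool_rot: [0.494, 3.102, 0.001]
ft_force: [-2.9, -0.1, 4.4]
grip_width: 0.505
grip_force: 35.0
```

Call:
move_arm --pt "0 0 0" --pt "0 0 0" --pt "0 0 0" --pt "0 0 0" --pt "0 0 0" --pt "0 0 0" --pt "0 0 0" --pt "0 0 -1" --pt "0 0 -3" --pt "0 0 -5.5" --pt "0 0 -8" --pt "0 0 -8" --pt "0 0 -8" --roll '[0,0,0,0,0,0,0,0,0,0,0,0,0]' --gripper 8.7

```text
time: 29.25
position: [0.6237, 0.1847, 0.1281]
tool_rot: [0.494, 3.101, 0.002]
ft_force: [-0.3, 0.1, -0.8]
grip_width: 1.001
grip_force: 0.0
```

```bash
python3 -c "
from h import *
plan((.452,.0055,.125),(.452,.0055,.05))"
```

```text
t 29.25 pos [0.6237 0.1847 0.1281] F [-0.3087  0.1271 -0.8055] j [-0.6697  1.0556]
(0.452, 0.0055, 0.125) slide cm [ 10.75 -22.37   0.27]
(0.452, 0.0055, 0.05) slide cm [ 10.76 -22.38   7.77]
```

Call:
move_arm --pt "0.7 -1.5 0" --pt "1.9 -4 0" --pt "3.3 -7 0" --pt "4.8 -10 0" --pt "6.2 -13 0" --pt "7.7 -16 0" --pt "9.1 -19 0" --pt "10.2 -21.3 0" --pt "10.8 -22.4 0.5" --pt "10.8 -22.4 2.5" --pt "10.8 -22.4 4.5" --pt "10.8 -22.4 6.5" --pt "10.8 -22.4 7.5" --pt "10.8 -22.4 7.5" --pt "10.8 -22.4 7.5" --roll '[0,0,0,0,0,0,0,0,0,0,0,0,0,0,0]'

```text
time: 30.75
position: [0.4512, 0.0054, 0.0522]
tool_rot: [0.493, 3.103, -0.001]
ft_force: [0.7, -0.8, 0.8]
grip_width: 0.999
grip_force: 0.0
```

Run:
```python
from h import *
a=cams.get_image("side")[90:230,160:310,::-1];b=cams.get_image("top")[130:270,140:290,::-1]
cv2.imwrite("pics/r1.png",cv2.resize(np.hstack([a,b]),(798,372),interpolation=cv2.INTER_CUBIC))
plan((.452,.0055,.005))
```

```text
t 30.85 pos [0.4518 0.0054 0.0528] F [-0.7402 -0.1673  0.7986] j [-0.5965  1.2224]
(0.452, 0.0055, 0.005) slide cm [-0.01  0.01  4.78]
```

View pics/r1.png

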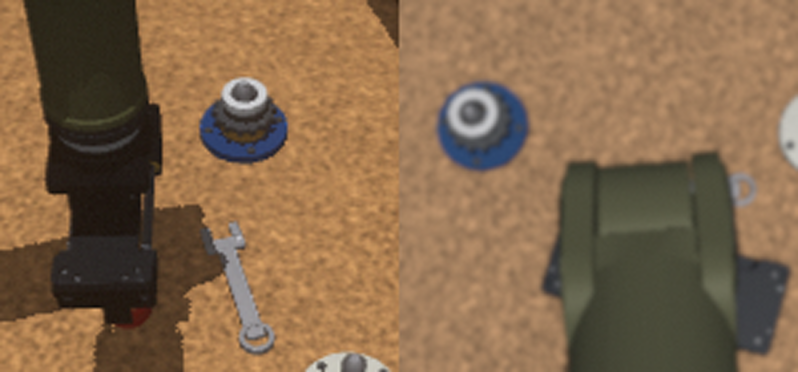

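The steel ring sits level at (245,95), and the gripper is over the red collar at (125,318). Descend, grip and lift.

Call:
move_arm --pt "0 0 0.8" --pt "0 0 1.8" --pt "0 0 2.8" --pt "0 0 3.7" --pt "0 0 4.3" --pt "0 0 4.6" --pt "0 0 4.6" --pt "0 0 4.6" --roll '[0,0,0,0,0,0,0,0]'

```text
time: 31.65
position: [0.4512, 0.0052, 0.0062]
tool_rot: [0.494, 3.102, 0.0]
ft_force: [0.4, -0.3, -0.0]
grip_width: 1.005
grip_force: 0.0
```

Call:
move_arm --pt "0 0 0" --pt "0 0 0" --pt "0 0 0" --pt "0 0 0" --pt "0 0 0" --pt "0 0 0" --pt "0 0 0" --pt "0 0 0" --pt "0 0 0" --roll '[0,0,0,0,0,0,0,0,0]' --gripper 2.5 --squeeze 20

```text
time: 32.55
position: [0.4509, 0.0052, 0.0061]
tool_rot: [0.494, 3.103, 0.0]
ft_force: [0.4, -0.3, 1.3]
grip_width: 0.471
grip_force: 20.0
```

Call:
move_arm --pt "0 0 -0.5" --pt "0 0 -1.5" --pt "0 0 -3.5" --pt "0 0 -6" --pt "0 0 -8.5" --pt "0 0 -11" --pt "0 0 -13" --pt "0 0 -13" --pt "0 0 -13" --roll '[0,0,0,0,0,0,0,0,0]'

```text
time: 33.45
position: [0.4511, 0.0053, 0.1365]
tool_rot: [0.494, 3.101, 0.001]
ft_force: [0.5, -0.7, -1.6]
grip_width: 0.47
grip_force: 20.0
```

```bash
python3 -c "
from h import *
plan((.6235,.1845,.135),(.6235,.1845,.095))"
```

```text
t 33.45 pos [0.4511 0.0053 0.1365] F [ 0.4965 -0.7182 -1.5801] j [-0.6155  1.1564]
(0.6235, 0.1845, 0.135) slide cm [-10.82  22.39   0.18]
(0.6235, 0.1845, 0.095) slide cm [-10.82  22.39   4.18]
```

Gripped at 41 mm (42 mm expected). It will be placed at TCP z = 56 + 6.1 = 62.1 mm.

Call:
move_arm --pt "-0.7 1.5 0" --pt "-1.9 4 0" --pt "-3.3 7 0" --pt "-4.8 10 0" --pt "-6.2 13 0" --pt "-7.7 16 0" --pt "-9.1 19 0" --pt "-10.2 21.2 0" --pt "-10.8 22.3 0" --pt "-10.8 22.4 1" --pt "-10.8 22.4 2.2" --pt "-10.8 22.4 3.4" --pt "-10.8 22.4 4.2" --pt "-10.8 22.4 4.2" --pt "-10.8 22.4 4.2" --pt "-10.8 22.4 4.2" --roll '[0,0,0,0,0,0,0,0,0,0,0,0,0,0,0,0]'

```text
time: 35.05
position: [0.6236, 0.1846, 0.0948]
tool_rot: [0.494, 3.101, 0.001]
ft_force: [0.7, 0.3, -0.4]
grip_width: 0.471
grip_force: 20.0
```

Run:
```python
from h import *
plan((.623,.1845,.0621))
a=cams.get_image("side")[70:170,180:320,::-1]
cv2.imwrite("pics/r2.png",cv2.resize(a,(700,500),interpolation=cv2.INTER_CUBIC))
```

```text
t 35.05 pos [0.6236 0.1846 0.0948] F [ 0.683   0.3381 -0.3651] j [-0.6739  1.0704]
(0.623, 0.1845, 0.0621) slide cm [ 0.06 -0.03  3.27]
```

View pics/r2.png

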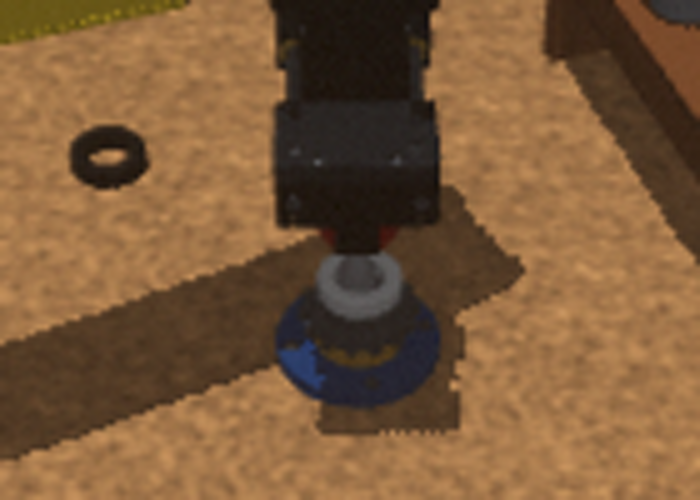

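The red collar at (358,235) is centred over the post and steel ring at (360,280). Lower it.

Call:
move_arm --pt "0 0 0.3" --pt "0 0 0.8" --pt "0 0 1.3" --pt "0 0 1.8" --pt "0 0 2.3" --pt "0 0 2.7" --pt "0 0 2.9" --pt "0 0 3" --pt "0 0 3" --roll '[0,0,0,0,0,0,0,0,0]'

```text
time: 36.0
position: [0.6232, 0.1846, 0.064]
tool_rot: [-0.494, -3.102, -0.0]
ft_force: [0.3, -0.1, -0.6]
grip_width: 0.467
grip_force: 20.0
```

Call:
move_arm --pt "0 0 0.1" --pt "0 0 0.2" --pt "0 0 0.25" --pt "0 0 0.25" --roll '[0,0,0,0]'

```text
time: 36.4
position: [0.6234, 0.1847, 0.0621]
tool_rot: [0.494, 3.102, 0.001]
ft_force: [-0.8, -0.6, 2.6]
grip_width: 0.469
grip_force: 20.0
```

Call:
move_arm --pt "0 0 0" --pt "0 0 0" --pt "0 0 0" --pt "0 0 0" --pt "0 0 0" --pt "0 0 0" --pt "0 0 0" --pt "0 0 -1" --pt "0 0 -3" --pt "0 0 -5.5" --pt "0 0 -8" --pt "2 0 -10" --pt "5 0 -10" --pt "8 0 -10" --pt "11 0 -10" --pt "14 0 -10" --pt "17 0 -10" --pt "17 0 -10" --pt "17 0 -10" --roll '[0,0,0,0,0,0,0,0,0,0,0,0,0,0,0,0,0,0,0]' --gripper 8.7

```text
time: 38.3
position: [0.4618, 0.2377, 0.1626]
tool_rot: [0.492, 3.101, 0.002]
ft_force: [0.3, -0.5, 0.0]
grip_width: 1.002
grip_force: 0.0
```

Run:
```python
from h import *
a=cams.get_image("side")[80:220,170:320,::-1];b=cams.get_image("top")[110:250,110:260,::-1]
cv2.imwrite("pics/f.png",cv2.resize(np.hstack([a,b]),(798,372),interpolation=cv2.INTER_CUBIC))
```

```text
(no output)
```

View pics/f.png

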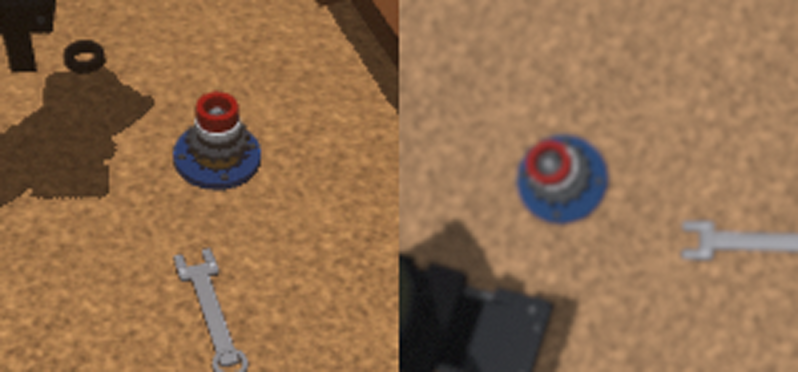

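The full gang stands level on the blue post at (217,130): red, steel, cutter, brass from the top. The black spacer and wrench have not moved, so I'm handing in.

```bash
python3 -c "
from bench import workorder
print(workorder.close_job())"
```

```text
the job is handed in; nothing more can be done
None
```

The gang is built on the blue post (brass spacer, cutter hub up, steel spacer, red collar on top); each part was seated before release, and the job was handed in at about 38 s with no verdict returned.

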